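# Park the glue pots in the warming guard and lock it

### The job

Slide every lidded pot that is there, without lifting or tipping it, through the open doorway of the warming guard until it stands on the ring of its own lid's colour. Then shut the white rebated leaf fully, and after it the green flanged leaf so its edge laps over the white one; with both shut, push the steel rod through the slot of the blue latch housing to press the hidden tab home (the rod, not the fingers), and lay the rod flat in the black tray. At the end the pots must still be on their rings and the leaves shut; leave the thread cone, the jar and the hammer where they are.

Things in the scene. Friction and masses are not known exactly. Their poses are not given: they have to be found in the camera images.
- guard: Fixed open-topped grey steel guard, 70 mm high. Origin on the bench under its middle (blue) ring; x runs from the doorway to the back wall, y left. In its frame, mm: inner faces x=+54, y=+/-154; doorway at x=-58. No sill: floor flush with the bench, pots slide straight in. Outside on its right a blue latch housing (x -70 to 4, y -240 to -170, 85 mm high, closed on top).
- hinge_rebated (a point): Foot of the hinge axis (vertical) of the left leaf, at (-58, +150, 0) mm in the guard frame, on the bench.
- hinge_flanged (a point): Foot of the hinge axis (vertical) of the right leaf, at (-58, -150, 0) mm in the guard frame, on the bench.
- rebated_leaf (a joint): Left leaf, white, with a bare-metal tongue (rebate) on its meeting edge. 0 = shut, grows as it swings out to the robot, to 2.0 rad. 150 mm from hinge to edge, 14 mm thick, centred on the hinge line (outer face 7 mm in front), 3 to 69 mm above the bench; last 18 mm only the inner half thickness. Stays where left (friction 0.06 Nm, no spring).
- flanged_leaf (a joint): Right leaf, green, with a yellow flange on its meeting edge. 0 = shut, grows as it swings out, to 2.0 rad. 148 mm plus an 18 mm flange of outer half thickness that, both shut, laps in front of the left leaf's tongue, outer faces flush. Shut first, it blocks the left leaf about 0.1 rad short. Thickness, height, friction as the left leaf.
- rebated_edge (a point): Top of the meeting edge of the left leaf: 150 mm from its hinge, 69 mm up.
- flanged_edge (a point): Top of the outer end of the flange of the right leaf: 166 mm from its hinge, 69 mm up.
- slot (a point): Centre of the mouth of the yellow-edged slot, 22 x 22 mm, in the front face of the blue latch housing, 45 mm above the bench; front plate 8 mm thick. Its frame is the guard's: push along guard +x. The hidden latch tab starts 30 mm behind this point.
- latch_tab (a joint): Travel of the hidden red latch tab (30 mm square, behind the slot), m: 0 = out, 0.016 = fully home. Slides straight along guard +x against about 4 N of friction and stays where it is pushed. There is no spring.
- rod: Loose straight steel rod, 180 mm long, 14 mm square, orange grip zone in the middle, both ends alike, 0.16 kg. Origin: centre of its underside; x axis along its length. Lies flat on the bench at the right at the start.
- tray: Fixed black open tray, outside 220 x 100 mm, 25 mm high, 4 mm walls, floor about 4 mm thick, on the left of the bench. Origin: centre of its underside; x axis along its long side.
- thread_cone: Bystander: orange thread cone, 64 mm across, 120 mm tall, standing right of the guard. Origin: centre of underside.
- snap_jar: Bystander: jar of snap fasteners, 64 mm across, 85 mm tall, standing left of the guard. Origin: centre of underside.
- mallet: Bystander: hammer 220 mm long lying on the bench near the robot's right. Origin: centre of underside.
- pot_red: Loose squat closed pot with red lid and red knob (may be absent), 0.35 kg. Body 72 mm across (lid 74), 34 mm high to the top of the lid; upright cylindrical knob on the axis, 26 mm across, from 34 to 64 mm above its foot. Origin: centre of underside. Starts in front of the doorway. Held by the knob (40 N, fingertips just over the lid) it slides without tipping; gripped high it tips.
- ring_red (a point): Centre of the red ring marked on the guard floor (87 mm across), at (0, 88, 0) mm in the guard frame.
- pot_blue: Loose squat closed pot with blue lid and blue knob (may be absent), 0.35 kg. Body 72 mm across (lid 74), 34 mm high to the top of the lid; upright cylindrical knob on the axis, 26 mm across, from 34 to 64 mm above its foot. Origin: centre of underside. Starts in front of the doorway. Held by the knob (40 N, fingertips just over the lid) it slides without tipping; gripped high it tips.
- ring_blue (a point): Centre of the blue ring marked on the guard floor (87 mm across), at (0, 0, 0) mm in the guard frame.
- pot_yellow: Loose squat closed pot with yellow lid and yellow knob (may be absent), 0.35 kg. Body 72 mm across (lid 74), 34 mm high to the top of the lid; upright cylindrical knob on the axis, 26 mm across, from 34 to 64 mm above its foot. Origin: centre of underside. Starts in front of the doorway. Held by the knob (40 N, fingertips just over the lid) it slides without tipping; gripped high it tips.
- ring_yellow (a point): Centre of the yellow ring marked on the guard floor (87 mm across), at (0, -88, 0) mm in the guard frame.
Mind the look-alikes: they are no part of the job. What is shaped like the pot_blue but brown is not meant. Leave any brown look-alike of the pot_yellow alone.

How it is judged:
By the outcome, as a careful person would: the job done as asked, in the order asked, and still so for the second after the job is handed in, with the robot touching nothing.
Of pot_red, pot_blue, pot_yellow only 2 to 3 are there at a start; the rules pass over those that are not, and their reading is None.
At some moment in a run one of pot_red, pot_blue, pot_yellow, rod may be knocked a few centimetres aside while the robot is not near it.
Once in a run the grip may slacken for a moment while it holds something.
It also fails if it takes over 210 s, if anything falls off the work surface, if the arm or the gripper's body presses on something with over 40 N, if the wrist force passes 120 N, or if a joint passes its speed limit or range.

### The arm

A 7-joint arm with a two-finger parallel gripper is mounted at the origin on the work surface. World frame = base frame: x ahead of the robot, y to its left, z up, the work surface at z = 0. Lengths are in m, angles in rad, forces in N, time in s.
With the tool pointing down it reaches from about 0.4 to 0.85 m from the base axis. Payload 10.4 kg.
Tool frame: the origin (TCP) lies between the finger pads; the fingertips stand 22 mm ahead of it and the grasp point (between the pads) lies 3 mm ahead of it (r.nose_length is the distance from the TCP to the fingertips, in m); z points along the fingers, y is the line along which they close (so a half turn about z gives the same grasp; the last joint's range is limited). The gripper opens to 87 mm and grips with 3 to 60 N. Pads are 19 mm wide; open, the fingers measure 117 mm over their backs; the gripper's body (75 mm by 190 mm) begins 51 mm behind the grasp point.
Start: joints at [-1.312, 0.332, -0.065, 1.46, 0.022, 1.35, -0.088], TCP at [0.174, 0.6, 0.245] pointing down, gripper open.
Joint ranges: [-2.6, 2.6], [-0.5, 2.12], [-1.47, 1.34], [0.16, 2.42], [-1.27, 4.41], [0.06, 2.06], [-2.6, 2.6]. Speed limits (rad/s): [2.22, 2.22, 2.79, 2.79, 3.14, 3.14, 3.14].

### API

Orientations are given as a unit quaternion [x, y, z, w].
In Python, from bench import readout, cams, r gives the robot as it stands. The module is installed in compiled form; this text tells all that it offers.
- The arm moves only by the tool step_arm, never from a script. Its argument "deltas" is a list that holds one entry, the list of rows, each a list of 7 numbers: the turn, a rotation vector about the tool's x, y, z in rad, then the shift along the tool's x, y, z in m, then the opening in per cent of the stroke, from 0 (shut) to 100 (fully open). A call has 1 to 20 rows; each row is the pose to reach, as a shift and turn from the pose commanded when the call began, along the tool's axes at that moment; what a row does not reach only later rows make up. A row lasts 1/8 s, in which the tool goes at most 62.5 mm and 10.7 degrees, less where a joint would pass 70% of its speed; a pose out of reach is approached as far as the arm can. A call with a gripper value outside its range is refused whole. The fingers move at their own pace and stop on an object; "squeeze" is the grip in N (left out, the last holds). Time passes only in rows, so rows that repeat a pose let the fingers close. It gives the time, the measured TCP pose, the force, the opening and the grip force at its end, in the units of the state.
- readout.read_state(): the state, without advancing time (a new reading comes with each control period).
- cams.camera(name): name is "scene" or "top" or "wrist"; returns a dict with "img" (480x640x3 uint8, red, green, blue), "fx", "fy", "cx", "cy" (pixels), "origin" and "rotation" of the camera in the world; the wrist camera has in their place "T_tool_cam" (4x4, takes a point from camera to tool coordinates, whose origin is the TCP and whose axes are the flange's). Camera axes: x right, y up, looking along -z (the intrinsics and any distortion apply to the point x, -y, -z); pixel columns grow to the right and rows downward; lengths in m; the calibration is good to about 2 mm. A picture is of the moment at which its call begins: read the wrist's pose just before it. There is no depth.
- r.close_job(): hands the job in; it is judged then, once.
The state is a dict: "time": time; "joint_positions": joint angles; "joint_vel": joint speeds; "joint_torque": joint torques, N m; "ee_pos": TCP position; "eef_rot": TCP orientation; "ft_force": force on the tool from outside, world axes, zero at the start; "torque": the same for the moment, N m; "width": finger opening in m; "grip_force": force on a finger pad.
Only numpy, scipy, OpenCV 4.12 (cv2) and the standard library are available. Lean on these libraries where they do the work, as an engineer would, in place of code of your own. Each camera call takes 0.05 s, during which the arm holds its last target. There are 200 camera calls.

## Working session

There is one attempt and no reset: what is moved stays moved. The work goes in short steps, Python scripts to look and compute and a tool call to move; the robot and the scene stay as the last step left them, time stands still between calls to the robot, and variables do not carry over. Pictures are saved under pics/ and viewed, at most 14 in all, crops included, and the job is handed in when it is done.

Besides the shell and the picture viewer there is one more tool, called after "Request:" in YAML: its name, and indented under it one key for each argument. step_arm: Moves the arm, as the interface text tells. Its arguments: {"type":"object","properties":{"deltas":{"type":"array"},"squeeze":{"type":"number"}},"required":["deltas"]}

```bash
mkdir -p pics; python3 - <<'E'
from bench import readout, cams, r
import cv2,numpy as np
s=readout.read_state();print(s);print(r.nose_length)
for n in ["top","scene"]:
    c=cams.camera(n);cv2.imwrite(f"pics/{n}0.png",c["img"][:,:,::-1])
    print(n,{k:v for k,v in c.items() if k!="img"})
c=cams.camera("wrist");print({k:v for k,v in c.items() if k!="img"})
E
```

```text
{'time': 0.0, 'joint_positions': array([-1.31156323,  0.33288503, -0.06471488,  1.46094878,  0.0215986 ,
        1.34992999, -0.08846346]), 'joint_vel': array([ 0.00065268,  0.0007159 ,  0.00037066,  0.00224374,  0.00044362,
       -0.00080104,  0.00168947]), 'joint_torque': array([-1.39429052e-03, -6.23253465e+01,  2.39313970e-02, -3.89899457e+01,
       -6.14255969e-02,  3.98969161e-02,  1.47245332e-04]), 'ee_pos': array([0.17371647, 0.59998686, 0.24374219]), 'eef_rot': array([ 1.40415231e-01,  9.90092429e-01, -7.34252986e-04, -7.20250083e-05]), 'ft_force': array([-0.10195515,  0.07847006,  0.11717426]), 'torque': array([ 0.017617  , -0.04880179,  0.02690102]), 'grip_force': 0.0, 'width': 0.08748507051460891}
0.022
top {'fx': 588.8223318358906, 'fy': 588.8223318358906, 'cx': 315.708132598382, 'cy': 236.08058866133538, 'origin': array([0.29589655, 0.03070811, 1.5669183 ]), 'rotation': array([-0.04267391,  0.05244576,  0.70650653, -0.70446923])}
scene {'fx': 565.5122494696747, 'fy': 565.5122494696747, 'cx': 318.8830379113419, 'cy': 251.62843126915922, 'origin': array([ 1.41054684, -0.42179079,  1.03755828]), 'rotation': array([0.33152145, 0.20613653, 0.5052856 , 0.76960232])}
{'fx': 383.9853124614902, 'fy': 383.9853124614902, 'cx': 317.0130164806394, 'cy': 242.3865775239941, 'T_tool_cam': array([[-1.64896991e-03,  9.64575123e-01,  2.63803170e-01,
         7.21052600e-02],
       [ 9.99998522e-01,  1.71891076e-03, -3.43099905e-05,
         6.99339676e-04],
       [-4.86548670e-04,  2.63802724e-01, -9.64576532e-01,
        -1.40216088e-01],
       [ 0.00000000e+00,  0.00000000e+00,  0.00000000e+00,
         1.00000000e+00]])}
```

View pics/top0.png

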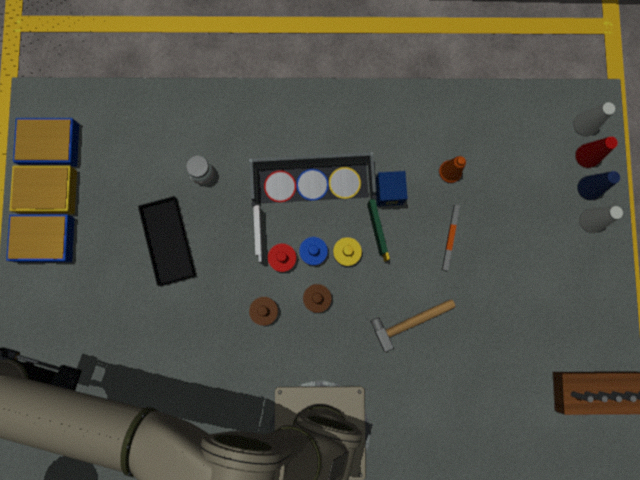

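View pics/scene0.png

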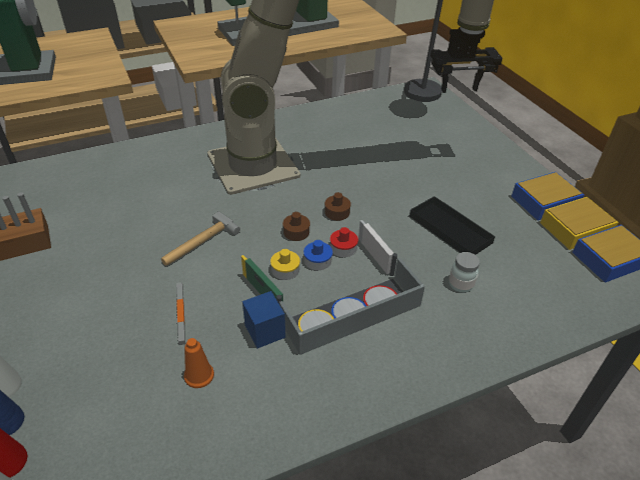

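The top picture shows all three pots: red (282,258), blue (314,251) and yellow (348,251). The rings are at (281,186), (313,184) and (345,182), the rod at (452,238) and the tray at (167,241). Similar shapes are the brown pots at (264,311) and (318,298). They don't match any lid colour named in the task, so the three coloured ones are meant. A crop will confirm this.

```bash
cat > h.py <<'E'
from bench import readout, cams, r
import cv2,numpy as np
from scipy.spatial.transform import Rotation as R
def cam(n):
    s=readout.read_state(); c=cams.camera(n)
    if n=="wrist":
        Rt=R.from_quat(s["eef_rot"]).as_matrix();T=c["T_tool_cam"]
        c["origin"]=s["ee_pos"]+Rt@T[:3,3];c["M"]=Rt@T[:3,:3]
    else:
        q=np.array(c["rotation"]);c["M"]=R.from_quat(q).as_matrix() if q.size==4 else q
    return c
def unproj(c,u,v,z):
    d=c["M"]@np.array([(u-c["cx"])/c["fx"],-(v-c["cy"])/c["fy"],-1.])
    return (c["origin"]+d*(z-c["origin"][2])/d[2])
def proj(c,p):
    q=c["M"].T@(np.asarray(p,float)-c["origin"])
    return np.array([c["cx"]+c["fx"]*q[0]/-q[2],c["cy"]-c["fy"]*q[1]/-q[2]])
def mask(img,lo,hi):
    h=cv2.cvtColor(img,cv2.COLOR_RGB2HSV)
    if lo[0]>hi[0]: return cv2.inRange(h,(lo[0],lo[1],lo[2]),(180,hi[1],hi[2]))|cv2.inRange(h,(0,lo[1],lo[2]),hi)
    return cv2.inRange(h,lo,hi)
def blobs(m,amin=30):
    n,l,st,ce=cv2.connectedComponentsWithStats(m)
    return [(tuple(ce[i].round(1)),st[i].tolist(),cv2.minAreaRect(np.argwhere(l==i)[:,::-1].astype(np.float32))) for i in range(1,n) if st[i][4]>=amin]
COL=dict(red=((172,130,60),(4,255,255)),blue=((105,130,60),(125,255,255)),yellow=((20,120,80),(35,255,255)),orange=((5,150,120),(18,255,255)),green=((50,80,20),(90,255,255)),white=((0,0,150),(180,40,255)),black=((0,0,0),(180,255,28)))
E
python3 - <<'E'
from h import *
c=cam("top");np.set_printoptions(precision=4,suppress=True)
im=c["img"]
cv2.imwrite("pics/crop1.png",cv2.resize(im[140:340,230:480],None,fx=3.2,fy=3,interpolation=3)[:,:,::-1][:600,:800])
for k,(lo,hi) in COL.items():
    for b in blobs(mask(im,lo,hi)):
        if 130<b[0][0]<480 and 140<b[0][1]<350: print(k,b[0],b[1][4],[tuple(np.round(b[2][0],1)),np.round(b[2][1],1),round(b[2][2],1)],unproj(c,*b[0],0)[:2],unproj(c,*b[0],.034)[:2])
E
```

```text
red (np.float64(278.9), np.float64(185.5)) 153 [(np.float64(279.5), np.float64(185.5)), array([31., 31.]), 90.0] [0.6469 0.108 ] [0.6393 0.1063]
red (np.float64(281.6), np.float64(257.3)) 647 [(np.float64(281.8), np.float64(257.2)), array([28.3, 27.6]), 45.0] [0.4511 0.0999] [0.4477 0.0984]
blue (np.float64(312.1), np.float64(184.3)) 153 [(np.float64(312.5), np.float64(184.0)), array([31., 32.]), 0.0] [0.6501 0.0179] [0.6425 0.0181]
blue (np.float64(392.4), np.float64(185.4)) 739 [(np.float64(392.4), np.float64(185.3)), array([27.7, 26.8]), 87.4] [ 0.6469 -0.2007] [ 0.6393 -0.1957]
blue (np.float64(313.1), np.float64(250.6)) 630 [(np.float64(313.0), np.float64(250.5)), array([27., 28.]), 90.0] [0.4689 0.0157] [0.4651 0.0161]
yellow (np.float64(344.2), np.float64(182.0)) 181 [(np.float64(344.5), np.float64(182.5)), array([31., 31.]), 90.0] [ 0.6565 -0.0695] [ 0.6486 -0.0673]
yellow (np.float64(347.0), np.float64(251.3)) 652 [(np.float64(346.8), np.float64(251.2)), array([28.3, 27.6]), 45.0] [ 0.4668 -0.0751] [ 0.4631 -0.0728]
orange (np.float64(461.0), np.float64(159.7)) 41 [(np.float
[... 899 characters left out ...]
float64(256.7), np.float64(233.0)), array([54.2,  4.9]), 87.3] [0.5216 0.167 ] [0.5167 0.164 ]
black (np.float64(304.0), np.float64(166.2)) 823 [(np.float64(312.5), np.float64(177.7)), array([ 40.7, 115.2]), 84.8] [0.7006 0.0398] [0.6918 0.0396]
black (np.float64(166.4), np.float64(240.0)) 2559 [(np.float64(166.9), np.float64(240.9)), array([83.2, 39.5]), 76.0] [0.4983 0.4079] [0.4939 0.3997]
black (np.float64(390.6), np.float64(202.8)) 104 [(np.float64(391.1), np.float64(203.0)), array([ 5.3, 28.2]), 85.6] [ 0.5988 -0.1948] [ 0.5922 -0.1899]
black (np.float64(375.8), np.float64(233.6)) 90 [(np.float64(375.6), np.float64(233.1)), array([45.6,  2.2]), 76.0] [ 0.5145 -0.1531] [ 0.5098 -0.1492]
```

View pics/crop1.png

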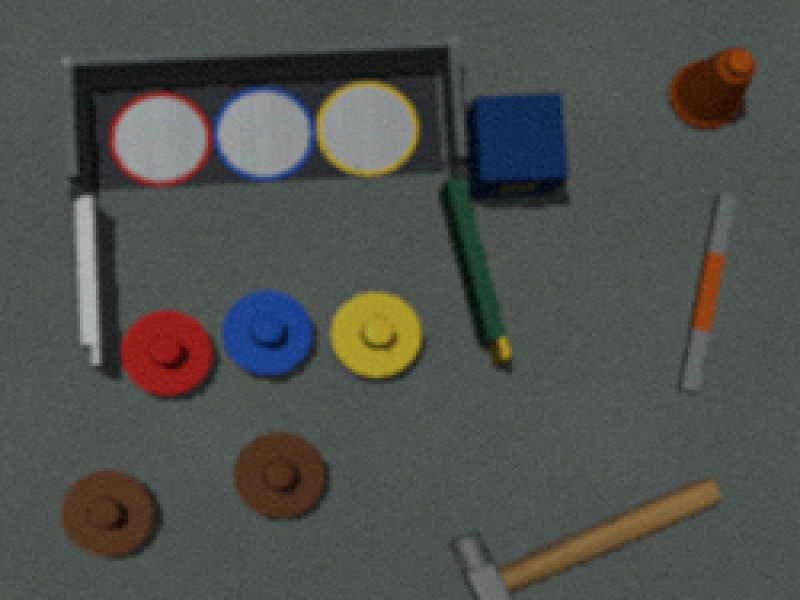

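The crop confirms the red, blue and yellow pots in front of the doorway; the two brown ones stay put. Next I'll move the wrist camera over the work.

```bash
cat >> h.py <<'E'
GY=0.054
def delta(p,yaw,tilt=None):
    """tool shift/turn to bring TCP to p pointing down, with tool y at world angle yaw+pi/2"""
    s=readout.read_state();R0=R.from_quat(s["eef_rot"])
    y=np.array([-np.sin(yaw),np.cos(yaw),0]);z=np.array([0,0,-1.]);x=np.cross(y,z)
    R1=R.from_matrix(np.c_[x,y,z])
    sh=R0.inv().apply(np.asarray(p)-s["ee_pos"]);tu=(R0.inv()*R1).as_rotvec()
    print("turn",tu.round(4),"shift",sh.round(4)); return tu,sh
E
python3 -c "
from h import *
delta([.50,.02,.25],GY)"
```

```text
turn [-8.000e-04 -1.000e-04 -3.358e-01] shift [-0.4747 -0.4666 -0.0055]
```

Request:
step_arm:
  deltas:
    - [[0,0,-0.336,-0.475,-0.467,-0.005,100],[0,0,-0.336,-0.475,-0.467,-0.005,100],[0,0,-0.336,-0.475,-0.467,-0.005,100],[0,0,-0.336,-0.475,-0.467,-0.005,100],[0,0,-0.336,-0.475,-0.467,-0.005,100],[0,0,-0.336,-0.475,-0.467,-0.005,100],[0,0,-0.336,-0.475,-0.467,-0.005,100],[0,0,-0.336,-0.475,-0.467,-0.005,100],[0,0,-0.336,-0.475,-0.467,-0.005,100],[0,0,-0.336,-0.475,-0.467,-0.005,100],[0,0,-0.336,-0.475,-0.467,-0.005,60],[0,0,-0.336,-0.475,-0.467,-0.005,60],[0,0,-0.336,-0.475,-0.467,-0.005,60],[0,0,-0.336,-0.475,-0.467,-0.005,60]]
  squeeze: 40

```text
time: 1.95
ee_pos: [0.4998, 0.021, 0.2495]
eef_rot: [-0.028, 1.0, 0.0, -0.0]
ft_force: [-0.0, 0.8, 0.3]
width: 0.0564
grip_force: 0.0
```

```bash
cat >> h.py <<'E'
from scipy.optimize import minimize
def circ(c,x,y,z,rad):
    return np.array([proj(c,[x+rad*np.cos(a),y+rad*np.sin(a),z]) for a in np.linspace(0,6.283,40)])
def potfit(c,col,guess=None):
    m=mask(c["img"],*COL[col]);
    if guess is None:
        b=max(blobs(m,60),key=lambda b:b[1][4]/(b[1][2]*b[1][3])*min(b[1][4],1500)); guess=unproj(c,*b[0],.04)[:2]
    S=4
    def iou(p):
        k=np.zeros_like(m);k=cv2.resize(k,None,fx=1,fy=1)
        hull=cv2.convexHull(np.r_[circ(c,*p,.034,.013),circ(c,*p,.064,.013)].astype(np.float32))
        for q in (circ(c,*p,.034,.037),hull.reshape(-1,2)):
            cv2.fillPoly(k,[np.round(q*16).astype(np.int32)],255,shift=4)
        u0,v0=proj(c,[*p,.034]);w=np.zeros_like(m);cv2.circle(w,(int(u0),int(v0)),int(.055*c["fx"]/abs(c["origin"][2]-.03)),255,-1)
        mm=m&w
        return -np.count_nonzero(mm&k)/max(1,np.count_nonzero(mm|k))
    r_=minimize(iou,guess,method="Nelder-Mead",options=dict(initial_simplex=np.array(guess)+np.array([[0,0],[.008,0],[0,.008]]),xatol=1e-4,fatol=1e-4))
    return r_.x,-r_.fun
def ringfit(c,col,near):
    m=mask(c["img"],*COL[col]);w=np.zeros_like(m);u,v=proj(c,[*near,0]).astype(int)
    cv2.circle(w,(u,v),int(.058*c["fx"]/c["origin"][2]),255,-1)
    pts=np.argwhere(m&w)[:,::-1].astype(np.float32)
    e=cv2.fitEllipse(cv2.convexHull(pts)); return unproj(c,*e[0],0)[:2],e
E
python3 - <<'E'
from h import *
np.set_printoptions(precision=4,suppress=True)
for n in ("top","wrist"):
    c=cam(n); cv2.imwrite(f"pics/{n}2.png",c["img"][:,:,::-1])
    for k,g in dict(red=(.447,.099),blue=(.465,.0165),yellow=(.463,-.073)).items(): print(n,k,potfit(c,k,g))
    for k,g in dict(red=(.646,.108),blue=(.651,.018),yellow=(.6565,-.0695)).items(): print(n,"ring",k,ringfit(c,k,g))
E
```

```text
top red (array([0.4476, 0.0995]), np.float64(0.8929663608562691))
top blue (array([0.465 , 0.0165]), np.float64(-0.0))
top yellow (array([ 0.463 , -0.0726]), np.float64(0.12442396313364056))
top ring red (array([0.6461, 0.1073]), ((279.1457824707031, 185.77162170410156), (31.104639053344727, 32.24891662597656), 42.28496170043945))Traceback (most recent call last):
  File "<stdin>", line 6, in <module>
  File "h.py", line 56, in ringfit
    e=cv2.fitEllipse(cv2.convexHull(pts)); return unproj(c,*e[0],0)[:2],e
cv2.error: OpenCV(4.12.0) /io/opencv/modules/imgproc/src/shapedescr.cpp:356: error: (-215:Assertion failed) n >= 0 && (depth == CV_32F || depth == CV_32S) in function 'fitEllipseNoDirect'
```

Top is now hidden by the arm, so I'll use the wrist only.

```bash
python3 - <<'E'
from h import *
np.set_printoptions(precision=4,suppress=True)
c=cam("wrist"); cv2.imwrite("pics/wrist2.png",c["img"][:,:,::-1])
for k,g in dict(red=(.447,.099),blue=(.465,.0165),yellow=(.463,-.073)).items(): print(k,potfit(c,k,g))
for k,g in dict(red=(.646,.108),blue=(.651,.018),yellow=(.6565,-.0695)).items(): print("ring",k,ringfit(c,k,g))
E
```

```text
red (array([0.4484, 0.0986]), np.float64(0.9877209302325581))
blue (array([0.4655, 0.0164]), np.float64(0.9729626078619367))
yellow (array([ 0.4638, -0.0725]), np.float64(0.9859075535512966))
ring red (array([0.6455, 0.1046]), ((383.1430358886719, 340.517822265625), (68.60687255859375, 75.09158325195312), 79.51891326904297))
ring blue (array([0.6498, 0.0177]), ((306.2449645996094, 340.2342529296875), (69.452880859375, 76.62369537353516), 92.73202514648438))
ring yellow (array([ 0.6728, -0.0744]), ((224.80992126464844, 354.30987548828125), (78.61993408203125, 94.82660675048828), 151.72544860839844))
```

View pics/wrist2.png

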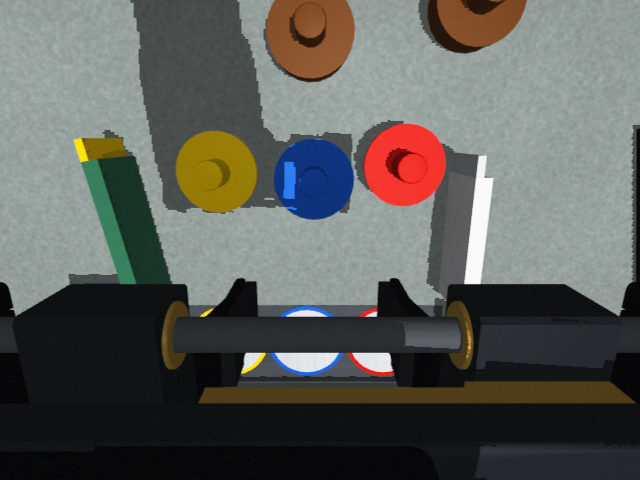

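The wrist picture shows yellow (213,172), blue (314,179) and red (404,165) in front of the doorway. The rings are at row 340, partly behind the fingers, and the open leaves are on either side. The pot fits agree with the top camera.

```bash
cat >> h.py <<'E'
G=np.array([.650,.018])
def g2w(x,y): return G+np.array([np.cos(GY)*x-np.sin(GY)*y,np.sin(GY)*x+np.cos(GY)*y])
def w2g(p): d=np.asarray(p)[:2]-G; return np.array([np.cos(GY)*d[0]+np.sin(GY)*d[1],-np.sin(GY)*d[0]+np.cos(GY)*d[1]])
E
python3 -c "
from h import *
for p in [(.448,.099),(.4655,.0164),(.4638,-.0725)]: print(w2g(p)); delta([*p,.0585],GY)
for y in (.088,0,-.088): delta([*g2w(0,y),.0585],GY)
"
```

```text
[-0.19733368  0.09178463]
turn [ 0.0004 -0.      0.002 ] shift [0.0475 0.081  0.1911]
[-0.18431742  0.00836049]
turn [ 0.0004 -0.      0.002 ] shift [ 0.0346 -0.0024  0.191 ]
[-0.19081321 -0.08031817]
turn [ 0.0004 -0.      0.002 ] shift [ 0.0413 -0.0911  0.191 ]
turn [ 0.0004 -0.      0.002 ] shift [-0.1499  0.0768  0.1911]
turn [ 0.0004 -0.      0.002 ] shift [-0.1497 -0.0112  0.191 ]
turn [ 0.0004 -0.      0.002 ] shift [-0.1495 -0.0992  0.191 ]
```

Request:
step_arm:
  deltas:
    - [[0,0,0.002,0.0475,0.081,0.05,60],[0,0,0.002,0.0475,0.081,0.1,60],[0,0,0.002,0.0475,0.081,0.12,60],[0,0,0.002,0.0475,0.081,0.15,60],[0,0,0.002,0.0475,0.081,0.175,60],[0,0,0.002,0.0475,0.081,0.191,60],[0,0,0.002,0.0475,0.081,0.191,60],[0,0,0.002,0.0475,0.081,0.191,20],[0,0,0.002,0.0475,0.081,0.191,10],[0,0,0.002,0.0475,0.081,0.191,10],[0,0,0.002,0.0475,0.081,0.191,10],[0,0,0.002,0.0475,0.081,0.191,10]]
  squeeze: 40

```text
time: 3.55
ee_pos: [0.4486, 0.0982, 0.0589]
eef_rot: [-0.026, 1.0, 0.0, 0.0]
ft_force: [-1.5, -0.3, 6.5]
width: 0.0248
grip_force: 40.0
```

Request:
step_arm:
  deltas:
    - [[0,0,0,-0.008,0,0,10],[0,0,0,-0.025,0,0,10],[0,0,0,-0.045,0,0,10],[0,0,0,-0.065,-0.001,0,10],[0,0,0,-0.085,-0.001,0,10],[0,0,0,-0.105,-0.002,0,10],[0,0,0,-0.125,-0.002,0,10],[0,0,0,-0.145,-0.003,0,10],[0,0,0,-0.165,-0.003,0,10],[0,0,0,-0.182,-0.0035,0,10],[0,0,0,-0.193,-0.0035,0,10],[0,0,0,-0.197,-0.0035,0,10],[0,0,0,-0.197,-0.0035,0,10]]

```text
time: 5.18
ee_pos: [0.6452, 0.1049, 0.059]
eef_rot: [-0.026, 1.0, 0.0, -0.0]
ft_force: [-4.9, 0.1, 8.5]
width: 0.0253
grip_force: 40.0
```

Request:
step_arm:
  deltas:
    - [[0,0,0,0,0,0,50],[0,0,0,0,0,0,50],[0,0,0,0,0,0,50],[0,0,0,0,0,0,50],[0,0,0,0,0,-0.02,50],[0,0,0,0,0,-0.06,50],[0,0,0,0,0,-0.11,60],[0,0,0,0.05,-0.03,-0.16,60],[0,0,0,0.1,-0.06,-0.191,60],[0,0,0,0.14,-0.077,-0.191,60],[0,0,0,0.16,-0.077,-0.191,60],[0,0,0,0.16,-0.077,-0.191,60],[0,0,0,0.16,-0.077,-0.191,60]]

```text
time: 6.8
ee_pos: [0.4903, 0.0199, 0.2502]
eef_rot: [-0.026, 1.0, 0.0, 0.001]
ft_force: [0.4, 0.1, -0.9]
width: 0.0525
grip_force: 0.0
```

```bash
cat > pots.py <<'E'
from h import *
import sys
np.set_printoptions(precision=4,suppress=True)
c=cam("wrist"); cv2.imwrite(f"pics/w{sys.argv[1]}.png",c["img"][:,:,::-1])
for a in sys.argv[2:]:
    k,gx,gy=a.split(","); p,q=potfit(c,k,(float(gx),float(gy)))
    print(k,p,q,"guard",w2g(p)); delta([*p,.0585],GY)
E
python3 pots.py 3 blue,.4655,.0164 yellow,.4638,-.0725 red,.646,.106
```

```text
blue [0.4658 0.0169] 0.974076983503535 guard [-0.184   0.0089]
turn [-0.0002  0.0005 -0.0013] shift [ 0.0248 -0.0016  0.1913]
yellow [ 0.4637 -0.0727] 0.9872586872586873 guard [-0.191  -0.0805]
turn [-0.0002  0.0005 -0.0013] shift [ 0.0316 -0.091   0.1914]
red [0.6606 0.0799] 0.35686739839810144 guard [0.0139 0.0613]
turn [-0.0002  0.0005 -0.0013] shift [-0.1731  0.051   0.1914]
```

Request:
step_arm:
  deltas:
    - [[0,0,0,0.025,-0.002,0.06,60],[0,0,0,0.025,-0.002,0.12,60],[0,0,0,0.025,-0.002,0.15,60],[0,0,0,0.025,-0.002,0.175,60],[0,0,0,0.025,-0.002,0.191,60],[0,0,0,0.025,-0.002,0.191,60],[0,0,0,0.025,-0.002,0.191,20],[0,0,0,0.025,-0.002,0.191,10],[0,0,0,0.025,-0.002,0.191,10],[0,0,0,0.025,-0.002,0.191,10],[0,0,0,0.025,-0.002,0.191,10]]

```text
time: 8.22
ee_pos: [0.465, 0.0163, 0.059]
eef_rot: [-0.026, 1.0, 0.0, 0.0]
ft_force: [-2.0, -0.5, 5.4]
width: 0.0252
grip_force: 40.0
```

Request:
step_arm:
  deltas:
    - [[0,0,0,-0.008,0,0,10],[0,0,0,-0.025,-0.001,0,10],[0,0,0,-0.045,-0.002,0,10],[0,0,0,-0.065,-0.003,0,10],[0,0,0,-0.085,-0.004,0,10],[0,0,0,-0.105,-0.005,0,10],[0,0,0,-0.125,-0.006,0,10],[0,0,0,-0.145,-0.007,0,10],[0,0,0,-0.165,-0.008,0,10],[0,0,0,-0.178,-0.009,0,10],[0,0,0,-0.184,-0.009,0,10],[0,0,0,-0.184,-0.009,0,10]]

```text
time: 9.72
ee_pos: [0.6488, 0.0168, 0.059]
eef_rot: [-0.026, 1.0, 0.0, -0.0]
ft_force: [-3.4, 0.5, 7.9]
width: 0.025
grip_force: 40.0
```

Request:
step_arm:
  deltas:
    - [[0,0,0,0,0,0,50],[0,0,0,0,0,0,50],[0,0,0,0,0,0,50],[0,0,0,0,0,0,50],[0,0,0,0,0,-0.02,50],[0,0,0,0,0,-0.06,50],[0,0,0,0,0,-0.11,60],[0,0,0,0.05,-0.03,-0.16,60],[0,0,0,0.1,-0.06,-0.19,60],[0,0,0,0.14,-0.08,-0.19,60],[0,0,0,0.16,-0.08,-0.19,60],[0,0,0,0.16,-0.08,-0.19,60],[0,0,0,0.16,-0.08,-0.19,60]]

```text
time: 11.35
ee_pos: [0.4941, -0.0709, 0.2492]
eef_rot: [-0.026, 1.0, 0.0, 0.001]
ft_force: [0.7, 0.5, -0.2]
width: 0.0521
grip_force: 0.0
```

```bash
python3 pots.py 4 yellow,.4638,-.0725
```

```text
yellow [ 0.4643 -0.0729] 0.9795010636240572 guard [-0.1904 -0.0807]
turn [-0.0002  0.0004 -0.0009] shift [ 0.03   -0.0003  0.1903]
```

Request:
step_arm:
  deltas:
    - [[0,0,0,0.03,0,0.06,60],[0,0,0,0.03,0,0.12,60],[0,0,0,0.03,0,0.15,60],[0,0,0,0.03,0,0.175,60],[0,0,0,0.03,0,0.19,60],[0,0,0,0.03,0,0.19,60],[0,0,0,0.03,0,0.19,20],[0,0,0,0.03,0,0.19,10],[0,0,0,0.03,0,0.19,10],[0,0,0,0.03,0,0.19,10],[0,0,0,0.03,0,0.19,10]]

```text
time: 12.78
ee_pos: [0.4636, -0.073, 0.059]
eef_rot: [-0.026, 1.0, 0.0, 0.0]
ft_force: [-1.3, 0.1, 6.3]
width: 0.0251
grip_force: 40.0
```

Request:
step_arm:
  deltas:
    - [[0,0,0,-0.008,0,0,10],[0,0,0,-0.025,-0.001,0,10],[0,0,0,-0.045,-0.002,0,10],[0,0,0,-0.065,-0.003,0,10],[0,0,0,-0.085,-0.004,0,10],[0,0,0,-0.105,-0.005,0,10],[0,0,0,-0.125,-0.006,0,10],[0,0,0,-0.145,-0.007,0,10],[0,0,0,-0.165,-0.007,0,10],[0,0,0,-0.183,-0.007,0,10],[0,0,0,-0.19,-0.007,0,10],[0,0,0,-0.19,-0.007,0,10]]

```text
time: 14.28
ee_pos: [0.6537, -0.0705, 0.059]
eef_rot: [-0.026, 1.0, -0.0, -0.0]
ft_force: [-1.9, -1.6, 6.1]
width: 0.0251
grip_force: 40.0
```

Request:
step_arm:
  deltas:
    - [[0,0,0,0,0,0,50],[0,0,0,0,0,0,50],[0,0,0,0,0,0,50],[0,0,0,0,0,0,50],[0,0,0,0,0,-0.02,50],[0,0,0,0,0,-0.06,50],[0,0,0,0,0,-0.11,50],[0,0,0,0.05,0.03,-0.16,50],[0,0,0,0.1,0.08,-0.19,50],[0,0,0,0.15,0.13,-0.19,30],[0,0,0,0.15,0.18,-0.19,20],[0,0,0,0.15,0.23,-0.19,0],[0,0,0,0.15,0.28,-0.19,0],[0,0,0,0.15,0.318,-0.19,0],[0,0,0,0.15,0.318,-0.19,0],[0,0,0,0.15,0.318,-0.19,0]]

```text
time: 16.27
ee_pos: [0.4875, 0.2387, 0.2495]
eef_rot: [-0.026, 1.0, 0.0, 0.001]
ft_force: [0.7, -1.2, 0.5]
width: 0.0006
grip_force: 0.0
```

```bash
python3 - <<'E'
from h import *
c=cam("top"); cv2.imwrite("pics/top5.png",cv2.resize(c["img"][140:340,150:480],None,fx=2.4,fy=2.4)[:,:,::-1])
c=cam("wrist"); cv2.imwrite("pics/w5.png",c["img"][:,:,::-1])
print(readout.read_state()["ee_pos"],readout.read_state()["joint_positions"].round(2))
E
```

```text
[0.48755086 0.23822921 0.24923629] [-0.84  0.14  0.34  1.69 -0.05  1.31  1.12]
```

View pics/top5.png

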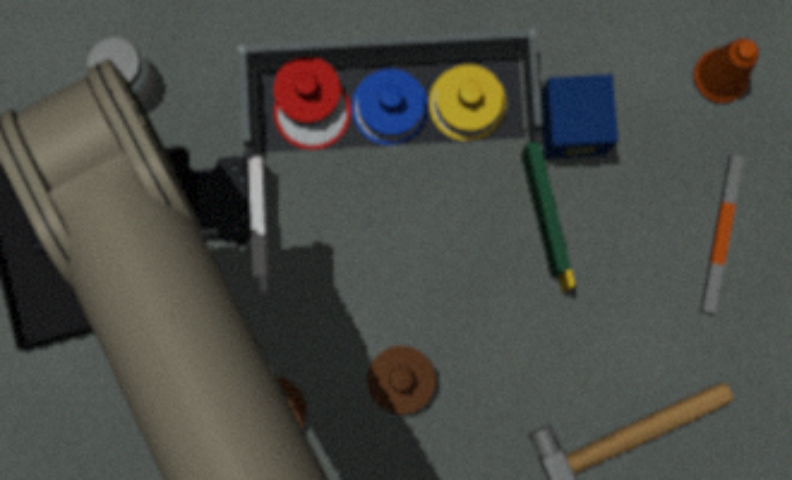

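View pics/w5.png

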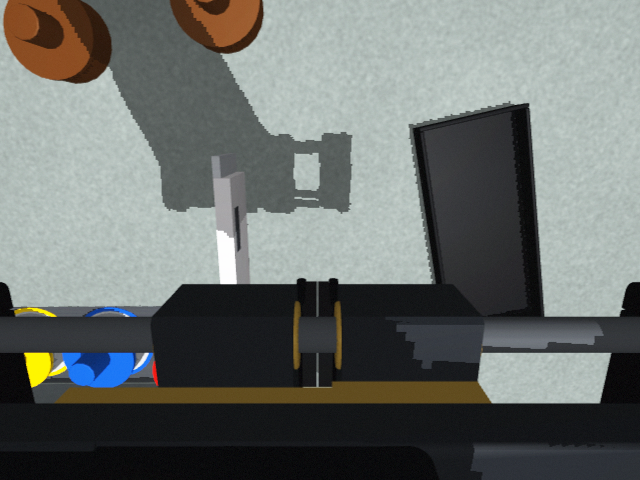

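Pots are in the guard: red at crop (307,86), blue (392,97), yellow (470,93). Red sits further back than the others relative to its ring, possibly knocked. I'll quantify that.

```bash
python3 - <<'E'
from h import *
np.set_printoptions(precision=4,suppress=True)
c=cam("top")
for k,g in dict(red=g2w(.01,.088),blue=g2w(0,0),yellow=g2w(0,-.088)).items():
    p,q=potfit(c,k,g); print(k,q,w2g(p)*1e3)
c0=dict(c);im0=cv2.imread("pics/top0.png")[:,:,::-1].copy();c0["img"]=im0
for k,g in dict(red=(.646,.108),blue=(.651,.018),yellow=(.6565,-.0695)).items(): print("ring",k,w2g(ringfit(c0,k,g)[0])*1e3)
# leaf lines at z=.069, guard frame
for n,pts in dict(white=[(256,205),(257,261)],green=[(373,203),(386,258)]).items(): print(n,[w2g(unproj(c,u,v,.069))*1e3 for u,v in pts])
w=cam("wrist")
print("wrist white leaf top corners",[w2g(unproj(w,u,v,.069))*1e3 for u,v in [(211,157),(224,155),(216,179),(244,172),(249,284),(219,284)]])
s=(R.from_quat(readout.read_state()["eef_rot"]));print(w2g(readout.read_state()["ee_pos"])*1e3)
E
```

```text
red 0.8903703703703704 [18.4786 90.3698]
blue 0.847009735744089 [ 0.1401 -1.5885]
yellow 0.8398914518317503 [ -0.7277 -89.5649]
ring red [ 0.5063 87.9763]
ring blue [ 0.839  -0.0793]
ring yellow [  0.6781 -88.0135]
white [array([-61.9939, 149.0233]), array([-207.103 ,  152.8945])]
green [array([ -73.4414, -153.4496]), array([-218.0385, -176.5735])]
wrist white leaf top corners [array([-207.129 ,  143.4784]), array([-208.6592,  154.1827]), array([-189.3257,  146.2146]), array([-194.9093,  169.6949]), array([-96.3581, 168.6373]), array([-96.5161, 141.9042])]
[-150.4497  228.9986]
```

Red has been knocked to the back wall, at guard (+18, 90). I'll pull it back to its ring.

Request:
step_arm:
  deltas:
    - [[0,0,0,-0.05,-0.03,0,30],[0,0,0,-0.1,-0.07,0,50],[0,0,0,-0.14,-0.11,0,55],[0,0,0,-0.168,-0.139,0.03,55],[0,0,0,-0.168,-0.139,0.08,55],[0,0,0,-0.168,-0.139,0.12,55],[0,0,0,-0.168,-0.139,0.15,55],[0,0,0,-0.168,-0.139,0.175,55],[0,0,0,-0.168,-0.139,0.19,55],[0,0,0,-0.168,-0.139,0.19,55],[0,0,0,-0.168,-0.139,0.19,20],[0,0,0,-0.168,-0.139,0.19,10],[0,0,0,-0.168,-0.139,0.19,10],[0,0,0,-0.168,-0.139,0.19,10],[0,0,0,-0.168,-0.139,0.19,10]]

```text
time: 18.35
ee_pos: [0.6624, 0.1098, 0.0592]
eef_rot: [-0.026, 1.0, 0.0, 0.0]
ft_force: [-1.6, -0.4, 5.9]
width: 0.0252
grip_force: 40.0
```

Request:
step_arm:
  deltas:
    - [[0,0,0,0.003,0,0,10],[0,0,0,0.008,0,0,10],[0,0,0,0.013,0,0,10],[0,0,0,0.017,0,0,10],[0,0,0,0.017,0,0,10],[0,0,0,0.017,0,0,50],[0,0,0,0.017,0,0,50],[0,0,0,0.017,0,0,50],[0,0,0,0.017,0,0,50],[0,0,0,0.017,0,-0.02,50],[0,0,0,0.017,0,-0.07,50],[0,0,0,0.03,0.02,-0.12,40],[0,0,0,0.08,0.07,-0.15,20],[0,0,0,0.12,0.12,-0.15,10],[0,0,0,0.16,0.139,-0.15,0],[0,0,0,0.16,0.139,-0.15,0],[0,0,0,0.16,0.139,-0.15,0],[0,0,0,0.16,0.139,-0.15,0]]

```text
time: 20.6
ee_pos: [0.4961, 0.239, 0.2091]
eef_rot: [-0.025, 1.0, -0.0, 0.0]
ft_force: [0.2, 0.1, 0.3]
width: 0.0004
grip_force: 0.0
```

```bash
cat > chk.py <<'E'
from h import *
np.set_printoptions(precision=4,suppress=True)
c=cam("top")
for k,g in dict(red=g2w(0,.088),blue=g2w(0,0),yellow=g2w(0,-.088)).items():
    p,q=potfit(c,k,g); print(k,q.round(2),w2g(p)*1e3)
b=[b for b in blobs(mask(c["img"],*COL["orange"]),60) if 200<b[0][1]<300 and 380<b[0][0]<520]
for x in b: print("rod grip",unproj(c,*x[0],.014),x[2])
s=readout.read_state();print("tcp guard",w2g(s["ee_pos"])*1e3,s["ee_pos"][2],R.from_quat(s["eef_rot"]).as_euler("zyx").round(3))
E
python3 chk.py
```

```text
red 0.81 [ 1.0314 92.3178]
blue 0.85 [-0.4252 -1.5364]
yellow 0.84 [ -0.6359 -88.7708]
rod grip [ 0.5036 -0.3527  0.014 ] ((451.1081237792969, 236.85134887695312), (5.096368789672852, 24.659847259521484), 9.462322235107422)
tcp guard [-141.8564  229.0315] 0.2087759523218176 [3.092 0.    3.141]
```

Request:
step_arm:
  deltas:
    - [[0,0,0,0.01,-0.01,0.05,0],[0,0,0,0.02,-0.02,0.1,0],[0,0,0,0.031,-0.025,0.14,0],[0,0,0,0.031,-0.025,0.157,0],[0,0,0,0.031,-0.04,0.157,0],[0,0,0,0.031,-0.057,0.157,0],[0,0,0,0.032,-0.071,0.157,0],[0,0,0,0.033,-0.085,0.157,0],[0,0,0,0.031,-0.1,0.157,0],[0,0,0,0.028,-0.114,0.157,0],[0,0,0,0.022,-0.128,0.157,0],[0,0,0,0.015,-0.142,0.157,0],[0,0,0,0.005,-0.155,0.157,0],[0,0,0,-0.006,-0.167,0.157,0],[0,0,0,-0.02,-0.176,0.157,0],[0,0,0,-0.033,-0.184,0.157,0],[0,0,0,-0.041,-0.187,0.157,0],[0,0,0,-0.047,-0.189,0.157,0],[0,0,0,-0.047,-0.189,0.157,0]]

```text
time: 23.02
ee_pos: [0.5521, 0.0539, 0.0515]
eef_rot: [-0.026, 1.0, -0.0, 0.0]
ft_force: [-0.1, -0.4, 0.2]
width: 0.0005
grip_force: 0.0
```

Request:
step_arm:
  deltas:
    - [[0,0,0,-0.004,0,0,0],[0,0,0,-0.008,0,0,0],[0,0,0,-0.011,0,0,0],[0,0,0,-0.014,0,0,0],[0,0,0,-0.016,0,0,0],[0,0,0,-0.016,0,0,0]]

```text
time: 23.78
ee_pos: [0.568, 0.0548, 0.0515]
eef_rot: [-0.026, 1.0, 0.0, 0.0]
ft_force: [-0.1, 0.3, -0.0]
width: 0.0007
grip_force: 0.0
```

Request:
step_arm:
  deltas:
    - [[0,0,0,-0.003,0,0,0],[0,0,0,-0.005,0,0,0],[0,0,0,-0.007,0,0,0],[0,0,0,-0.007,0,0,0]]

```text
time: 24.28
ee_pos: [0.5721, 0.0549, 0.051]
eef_rot: [-0.026, 1.0, 0.0, -0.003]
ft_force: [-14.6, -0.9, 10.2]
width: 0.0004
grip_force: 7.5
```

```bash
python3 - <<'E'
from h import *
c=cam("wrist"); cv2.imwrite("pics/w7.png",c["img"][:,:,::-1])
s=readout.read_state();print(w2g(s["ee_pos"])*1e3,s["ft_force"])
E
```

```text
[-75.77844944  41.04950511] [-15.16989178  -1.55981547  11.70218282]
```

View pics/w7.png

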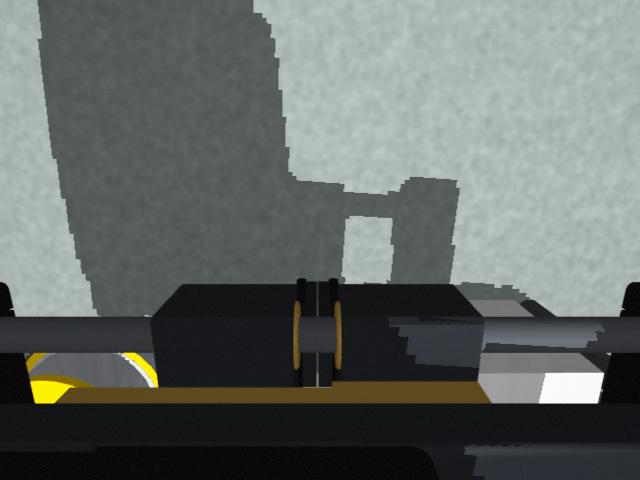

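White leaf reads as shut: firm contact at 15 N, finger centre 11 mm ahead of the outer face plane. On to the green leaf.

Request:
step_arm:
  deltas:
    - [[0,0,0,0.02,0,0,0],[0,0,0,0.04,0,-0.02,0],[0,0,0,0.05,0,-0.07,0],[0,0,0,0.06,-0.02,-0.11,0],[0,0,0,0.07,-0.07,-0.11,0],[0,0,0,0.08,-0.12,-0.11,0],[0,0,0,0.092,-0.17,-0.11,0],[0,0,0,0.092,-0.22,-0.11,0],[0,0,0,0.092,-0.26,-0.11,0],[0,0,0,0.092,-0.274,-0.11,0],[0,0,0,0.092,-0.274,-0.11,0],[0,0,0,0.092,-0.274,-0.06,0],[0,0,0,0.092,-0.274,-0.02,0],[0,0,0,0.092,-0.274,0.001,0],[0,0,0,0.092,-0.274,0.001,0]]

```text
time: 26.2
ee_pos: [0.4966, -0.2212, 0.0492]
eef_rot: [-0.027, 1.0, 0.001, -0.001]
ft_force: [0.6, -0.2, -0.0]
width: 0.0003
grip_force: 0.0
```

```bash
python3 - <<'E'
from h import *
c=cam("top"); cv2.imwrite("pics/top8.png",cv2.resize(c["img"][140:340,150:480],None,fx=2.4,fy=2.4)[:,:,::-1])
s=readout.read_state();print(w2g(s["ee_pos"])*1e3,s["ee_pos"][2],s["ft_force"])
E
```

```text
[-165.31202678 -231.29836633] 0.05051565643336522 [ 1.1878128  -0.23203755  1.29967581]
```

View pics/top8.png

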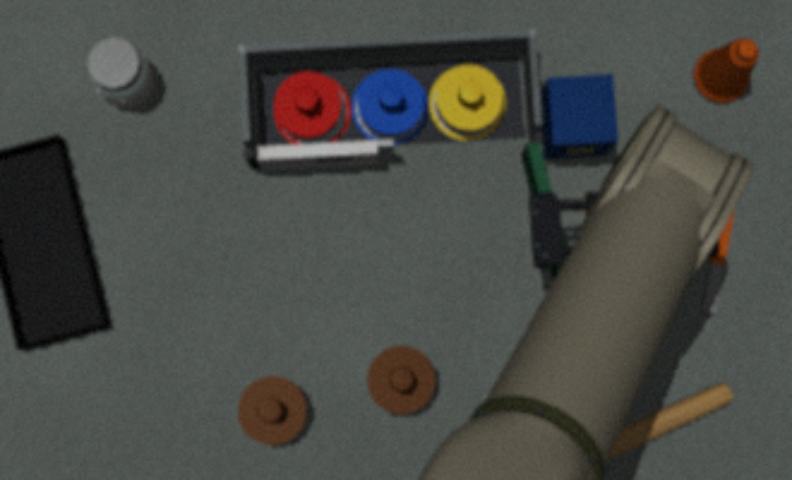

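White leaf is shut in the picture (258–392, row 150) and the pots sit on their rings. Now I'll sweep the green leaf.

Request:
step_arm:
  deltas:
    - [[0,0,0,0.003,0.02,0,0],[0,0,0,0.003,0.04,0,0],[0,0,0,0.008,0.059,0,0],[0,0,0,0.009,0.073,0,0],[0,0,0,0.01,0.087,0,0],[0,0,0,0.008,0.102,0,0],[0,0,0,0.005,0.116,0,0],[0,0,0,-0.001,0.13,0,0],[0,0,0,-0.008,0.144,0,0],[0,0,0,-0.018,0.157,0,0],[0,0,0,-0.029,0.169,0,0],[0,0,0,-0.043,0.178,0,0],[0,0,0,-0.056,0.186,0,0],[0,0,0,-0.063,0.189,0,0],[0,0,0,-0.07,0.191,0,0],[0,0,0,-0.076,0.193,0,0],[0,0,0,-0.081,0.194,0,0],[0,0,0,-0.085,0.195,0,0],[0,0,0,-0.088,0.196,0,0],[0,0,0,-0.088,0.196,0,0]]

```text
time: 28.75
ee_pos: [0.5751, -0.0229, 0.0506]
eef_rot: [-0.026, 1.0, 0.0, 0.0]
ft_force: [-0.4, 0.8, -0.4]
width: 0.0002
grip_force: 0.0
```

Request:
step_arm:
  deltas:
    - [[0,0,0,-0.001,0,0,0],[0,0,0,-0.002,0,0,0],[0,0,0,-0.003,0,0,0],[0,0,0,-0.004,0,0,0],[0,0,0,-0.004,0,0,0]]

```text
time: 29.38
ee_pos: [0.5764, -0.0229, 0.0501]
eef_rot: [-0.026, 1.0, 0.0, -0.003]
ft_force: [-13.8, 1.1, 9.6]
width: 0.0002
grip_force: 6.6
```

Both leaves are shut, each with contact at the same -65 mm plane. Now I'll retreat and look at the rod and slot.

Request:
step_arm:
  deltas:
    - [[0,0,0,0.02,0,0,0],[0,0,0,0.04,0,-0.02,0],[0,0,0,0.05,0,-0.07,0],[0,0,0,0.06,-0.02,-0.12,0],[0,0,0,0.07,-0.07,-0.16,0],[0,0,0,0.07,-0.12,-0.2,0],[0,0,0,0.07,-0.17,-0.2,20],[0,0,0,0.07,-0.22,-0.2,40],[0,0,0,0.07,-0.254,-0.2,50],[0,0,0,0.07,-0.254,-0.2,50],[0,0,0,0.07,-0.254,-0.2,50],[0,0,0,0.07,-0.254,-0.2,50]]

```text
time: 30.88
ee_pos: [0.5227, -0.2788, 0.2505]
eef_rot: [-0.027, 1.0, 0.0, 0.0]
ft_force: [0.6, 0.6, 0.4]
width: 0.0423
grip_force: 0.0
```

```bash
python3 - <<'E'
from h import *
np.set_printoptions(precision=4,suppress=True)
c=cam("wrist"); cv2.imwrite("pics/w9.png",c["img"][:,:,::-1])
for k in ("orange","yellow"):
    for b in blobs(mask(c["img"],*COL[k]),40):
        print(k,b[0],b[1],b[2])
E
```

```text
orange (np.float64(242.0), np.float64(188.8)) [228, 153, 29, 72, 1016] ((242.49998474121094, 188.49998474121094), (15.393922805786133, 70.81204223632812), 12.63336181640625)
orange (np.float64(262.1), np.float64(357.6)) [260, 353, 6, 13, 41] ((262.3154296875, 358.9769592285156), (4.093146324157715, 12.527507781982422), 7.125016689300537)
yellow (np.float64(606.5), np.float64(290.3)) [585, 282, 39, 21, 295] ((604.5756225585938, 288.99200439453125), (41.170074462890625, 8.225578308105469), 27.64597511291504)
yellow (np.float64(408.7), np.float64(294.5)) [390, 287, 32, 13, 114] ((405.5, 293.0), (12.0, 31.0), 90.0)
yellow (np.float64(195.5), np.float64(337.9)) [192, 304, 10, 65, 291] ((196.2506561279297, 335.9612121582031), (8.60216999053955, 64.0422134399414), 0.9877604246139526)
yellow (np.float64(438.4), np.float64(338.1)) [432, 305, 12, 64, 307] ((437.9163513183594, 336.40594482421875), (63.0962028503418, 9.86583423614502), 88.15238952636719)
```

View pics/w9.png

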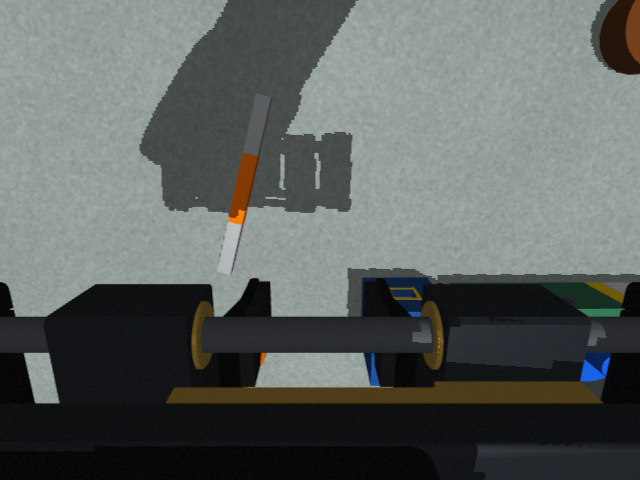

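The rod runs from (263,96) to (225,273). The slot frame is at about (405,294), partly behind a finger.

```bash
cat >> h.py <<'E'
def onfront(c,u,v,gx=-.070):
    d=c["M"]@np.array([(u-c["cx"])/c["fx"],-(v-c["cy"])/c["fy"],-1.]);n=np.array([np.cos(GY),np.sin(GY),0])
    p0=np.array([*g2w(gx,0),0]);p=c["origin"]+d*(n@(p0-c["origin"]))/(n@d); return np.r_[w2g(p),p[2]]
E
python3 - <<'E'
from h import *
np.set_printoptions(precision=4,suppress=True)
c=cam("wrist")
a=unproj(c,225,273,.014)[:2];b=unproj(c,263,96,.014)[:2]
print(a,b,(a+b)/2,np.linalg.norm(a-b),"yaw",np.arctan2(*(a-b)[::-1]))
e=unproj(c,242.3,188.6,.014);print("orange c",e)
box=cv2.boxPoints(((242.5,188.5),(15.4,70.8),12.63));o=[unproj(c,*q,.014)[:2] for q in box];print(np.array(o))
for u,v in [(390,287),(421,287),(421,300),(390,300),(405.5,293.5)]: print("slot",onfront(c,u,v))
for yaw in (-.16,):
    print(delta([*((a+b)/2),.010],yaw))
E
```

```text
[ 0.5918 -0.3702] [ 0.4169 -0.3334] [ 0.5044 -0.3518] 0.17878152852002116 yaw -0.20735479110167915
orange c [ 0.5032 -0.3523  0.014 ]
[[ 0.5368 -0.3674]
 [ 0.4684 -0.352 ]
 [ 0.4708 -0.3376]
 [ 0.5394 -0.3523]]
slot [-0.07   -0.2156  0.0311]
slot [-0.07   -0.1846  0.0313]
slot [-0.07   -0.1929  0.0631]
slot [-0.07   -0.2215  0.063 ]
slot [-0.07   -0.2038  0.0478]
turn [0.0006 0.0004 0.2138] shift [ 0.0222 -0.0717  0.2406]
(array([0.0006, 0.0004, 0.2138]), array([ 0.0222, -0.0717,  0.2406]))
```

Request:
step_arm:
  deltas:
    - [[0,0,0.13,0.0228,-0.0719,0.05,50],[0,0,0.266,0.0228,-0.0719,0.1,50],[0,0,0.266,0.0228,-0.0719,0.15,50],[0,0,0.266,0.0228,-0.0719,0.18,50],[0,0,0.266,0.0228,-0.0719,0.2,50],[0,0,0.266,0.0228,-0.0719,0.2,50]]

```text
time: 31.72
ee_pos: [0.5031, -0.3525, 0.0499]
eef_rot: [0.106, 0.994, 0.0, -0.001]
ft_force: [-0.1, 0.4, 0.8]
width: 0.0435
grip_force: 0.0
```

```bash
python3 - <<'E'
from h import *
np.set_printoptions(precision=4,suppress=True)
print(readout.read_state()["joint_positions"].round(2))
delta([.5038,-.352,.0235],-.212)
c=cam("wrist"); cv2.imwrite("pics/w10.png",c["img"][:,:,::-1])
for b in blobs(mask(c["img"],*COL["orange"]),80): print(b,unproj(c,*b[2][0],.014))
E
```

```text
[-0.03  0.59  0.74  1.72 -0.46  1.01  2.24]
turn [ 0.0006 -0.0014 -0.0011] shift [-0.0007  0.0006  0.0264]
((np.float64(315.1), np.float64(267.7)), [300, 222, 31, 94, 2817], ((314.9999694824219, 268.5), (92.99998474121094, 29.999996185302734), 90.0)) [ 0.4924 -0.3504  0.014 ]
```

View pics/w10.png

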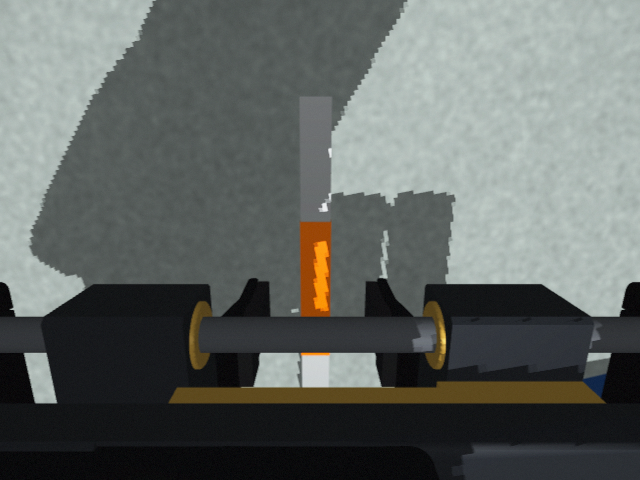

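The rod lies squarely between the fingers (cols 300–331). I'll grip it and lift.

Request:
step_arm:
  deltas:
    - [[0,0,0,0,0,0.012,50],[0,0,0,0,0,0.022,50],[0,0,0,0,0,0.0264,50],[0,0,0,0,0,0.0264,50],[0,0,0,0,0,0.0264,20],[0,0,0,0,0,0.0264,5],[0,0,0,0,0,0.0264,5],[0,0,0,0,0,0.0264,5],[0,0,0,0,0,0.0264,5],[0,0,0,0,0,0.0264,5]]
  squeeze: 55

```text
time: 33.02
ee_pos: [0.5033, -0.3531, 0.0242]
eef_rot: [0.107, 0.994, 0.0, 0.0]
ft_force: [-0.6, 0.1, 1.9]
width: 0.0133
grip_force: 55.0
```

```bash
python3 - <<'E'
from h import *
delta([*g2w(-.075,-.145),.25],GY)
E
```

```text
turn [ 1.000e-04  2.000e-04 -2.678e-01] shift [-0.0307  0.2342 -0.2257]
```

Request:
step_arm:
  deltas:
    - [[0,0,0,0,0,-0.02,5],[0,0,0,0,0,-0.06,5],[0,0,0,0,0,-0.11,5],[0,0,0,0,0,-0.16,5],[0,0,-0.1,-0.01,0.04,-0.2,5],[0,0,-0.2,-0.02,0.08,-0.2257,5],[0,0,-0.2678,-0.03,0.12,-0.2257,5],[0,0,-0.2678,-0.0307,0.16,-0.2257,5],[0,0,-0.2678,-0.0307,0.2,-0.2257,5],[0,0,-0.2678,-0.0307,0.2342,-0.2257,5],[0,0,-0.2678,-0.0307,0.2342,-0.2257,5],[0,0,-0.2678,-0.0307,0.2342,-0.2257,5]]

```text
time: 34.52
ee_pos: [0.5825, -0.1319, 0.2506]
eef_rot: [-0.026, 1.0, -0.0, 0.0]
ft_force: [-0.9, -0.8, -0.9]
width: 0.0133
grip_force: 55.0
```

```bash
python3 - <<'E'
from h import *
np.set_printoptions(precision=4,suppress=True)
c=cam("wrist"); im=c["img"]
u,v=proj(c,[*g2w(-.07,-.205),.045]);print(u,v)
for b in blobs(mask(im,*COL["yellow"]),30): print("yel",b[0],b[1],[onfront(c,b[1][0],b[0][1])[1:],onfront(c,b[1][0]+b[1][2],b[0][1])[1:], onfront(c,*b[0])])
for b in blobs(mask(im,*COL["blue"]),200): print("blue",b[0],b[1])
for b in blobs(mask(im,*COL["orange"]),80): print("or",b[0],b[1])
cv2.imwrite("pics/w11.png",cv2.resize(im[:480,100:500],None,fx=1.25,fy=1.25)[:,:,::-1])
E
```

```text
252.3860168663743 224.37117744765658
yel (np.float64(251.9), np.float64(224.9)) [234, 221, 35, 8, 132] [array([-0.2215,  0.047 ]), array([-0.1894,  0.0474]), array([-0.07  , -0.2051,  0.0472])]
yel (np.float64(484.0), np.float64(232.4)) [458, 221, 46, 23, 464] [array([-0.0271,  0.0779]), array([0.0113, 0.0783]), array([-0.07  , -0.0054,  0.0781])]
yel (np.float64(339.0), np.float64(259.1)) [335, 253, 13, 17, 74] [array([-0.1336,  0.1501]), array([-0.125 ,  0.1502]), array([-0.07  , -0.1309,  0.1501])]
yel (np.float64(374.7), np.float64(282.8)) [339, 252, 73, 117, 2388] [array([-0.1333,  0.1927]), array([-0.0931,  0.193 ]), array([-0.07  , -0.1136,  0.1928])]
yel (np.float64(265.8), np.float64(335.5)) [262, 302, 11, 67, 399] [array([-0.1677,  0.2508]), array([-0.1632,  0.2508]), array([-0.07  , -0.1661,  0.2508])]
yel (np.float64(322.8), np.float64(393.8)) [90, 382, 435, 21, 7191] [array([-0.2166,  0.2872]), array([-0.0805,  0.2877]), array([-0.07  , -0.1436,  0.2875])]
blue (np.float64(249.8), np.float64(252.5)) [203, 216, 91, 88, 5642]
blue (np.float64(466.0), np.float64(272.1)) [425, 251, 75, 48, 2007]
or (np.float64(317.0), np.float64(273.4)) [299, 234, 37, 82, 2755]
or (np.float64(96.1), np.float64(295.3)) [45, 267, 87, 50, 2755]
or (np.float64(35.3), np.float64(355.4)) [24, 353, 30, 8, 149]
or (np.float64(316.9), np.float64(368.5)) [301, 353, 33, 32, 1041]
```

View pics/w11.png

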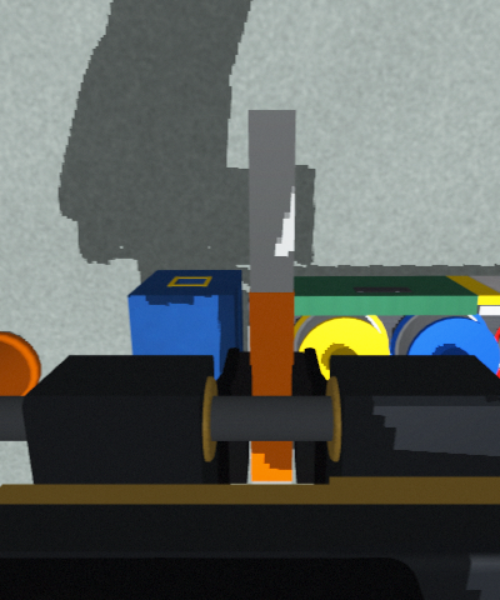

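The slot frame is at crop (190,282), at guard y -205, matching the drawing. The rod is held straight.

Request:
step_arm:
  deltas:
    - [[0,0,0,0.05,-0.02,0,5],[0,0,0,0.1,-0.045,0,5],[0,0,0,0.1145,-0.059,0.03,5],[0,0,0,0.1145,-0.059,0.08,5],[0,0,0,0.1145,-0.059,0.13,5],[0,0,0,0.1145,-0.059,0.17,5],[0,0,0,0.1145,-0.059,0.1884,5],[0,0,0,0.1145,-0.059,0.1884,5],[0,0,0,0.1145,-0.059,0.1884,5]]

```text
time: 35.7
ee_pos: [0.4727, -0.1965, 0.0629]
eef_rot: [-0.027, 1.0, -0.0, 0.001]
ft_force: [-0.9, -0.3, -0.6]
width: 0.0135
grip_force: 55.0
```

```bash
python3 - <<'E'
from h import *
np.set_printoptions(precision=4,suppress=True)
s=readout.read_state();print(w2g(s["ee_pos"])*1e3,s["ee_pos"][2],s["ft_force"]);delta([*g2w(-.190,-.205),.0622],GY)
c=cam("wrist"); im=c["img"]
z=s["ee_pos"][2]-.0102
for b in blobs(mask(im,*COL["orange"]),80): print("or",b[0],b[1],w2g(unproj(c,b[0][0],b[1][1],z)))
g=im[:230,317].astype(int).sum(1);print("edge rows",np.argsort(-abs(np.diff(g)))[:4]);
for v in np.argsort(-abs(np.diff(g)))[:3]: print(v,w2g(unproj(c,317,v+.5,z)))
import cv2
cv2.imwrite("pics/s12.png",cams.camera("scene")["img"][180:400,150:450,::-1].repeat(2,0).repeat(2,1))
E
```

```text
[-188.6497 -204.6351] 0.06294386552022631 [-0.8512 -0.2725 -0.5998]
turn [-0.0004  0.0022 -0.0005] shift [ 0.0014 -0.0004  0.0007]
or (np.float64(317.1), np.float64(273.4)) [300, 234, 36, 83, 2785] [-0.2229 -0.2039]
or (np.float64(317.0), np.float64(368.5)) [301, 353, 33, 32, 1054] [-0.1687 -0.204 ]
edge rows [87 86 64 80]
87 [-0.278  -0.2038]
86 [-0.2784 -0.2038]
64 [-0.2858 -0.2038]
```

View pics/s12.png

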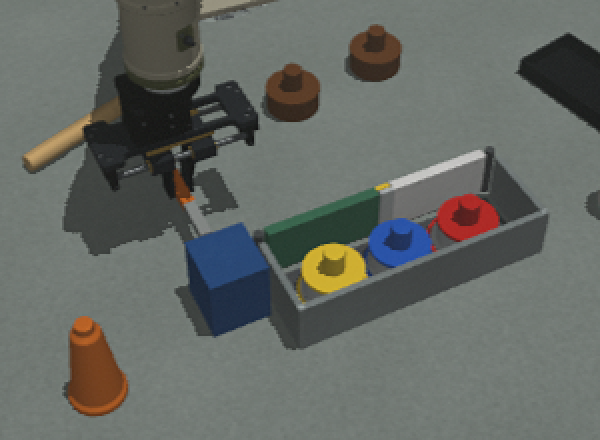

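Leaves flush with the yellow flange on the outside, pots on their rings, rod lined up with the slot. Now I'll insert it.

Request:
step_arm:
  deltas:
    - [[0,0,0,-0.012,0,0.0005,5],[0,0,0,-0.022,0,0.0005,5],[0,0,0,-0.028,0,0.0005,5],[0,0,0,-0.034,0,0.0005,5],[0,0,0,-0.04,0,0.0005,5],[0,0,0,-0.046,0,0.0005,5],[0,0,0,-0.052,0,0.0005,5],[0,0,0,-0.052,0,0.0005,5]]

```text
time: 36.8
ee_pos: [0.524, -0.193, 0.0609]
eef_rot: [-0.027, 1.0, -0.0, 0.0]
ft_force: [-0.9, 0.1, -1.4]
width: 0.0131
grip_force: 55.0
```

Request:
step_arm:
  deltas:
    - [[0,0,0,-0.004,0,0,5],[0,0,0,-0.008,0,0,5],[0,0,0,-0.011,0,0,5],[0,0,0,-0.014,0,0,5],[0,0,0,-0.014,0,0,5]]

```text
time: 37.42
ee_pos: [0.5377, -0.1923, 0.0608]
eef_rot: [-0.027, 1.0, 0.0, -0.0]
ft_force: [-3.3, -0.3, -1.4]
width: 0.0137
grip_force: 55.0
```

Request:
step_arm:
  deltas:
    - [[0,0,0,-0.003,0,0,5],[0,0,0,-0.005,0,0,5],[0,0,0,-0.007,0,0,5],[0,0,0,-0.009,0,0,5],[0,0,0,-0.009,0,0,5]]

```text
time: 38.05
ee_pos: [0.547, -0.1918, 0.0609]
eef_rot: [-0.027, 1.0, -0.0, 0.0]
ft_force: [-2.2, -0.4, -1.2]
width: 0.0129
grip_force: 55.0
```

Request:
step_arm:
  deltas:
    - [[0,0,0,-0.001,0,0,5],[0,0,0,-0.002,0,0,5],[0,0,0,-0.003,0,0,5],[0,0,0,-0.003,0,0,5]]

```text
time: 38.55
ee_pos: [0.5476, -0.1919, 0.0602]
eef_rot: [-0.027, 1.0, 0.0, -0.002]
ft_force: [-10.4, 0.3, 1.4]
width: 0.0134
grip_force: 55.0
```

Request:
step_arm:
  deltas:
    - [[0,0,0,-0.002,0,0,5],[0,0,0,-0.002,0,0,5],[0,0,0,-0.002,0,0,5]]

```text
time: 38.92
ee_pos: [0.5477, -0.192, 0.0597]
eef_rot: [-0.026, 1.0, 0.001, -0.004]
ft_force: [-17.4, -0.1, 2.8]
width: 0.0133
grip_force: 55.0
```

```bash
python3 - <<'E'
from h import *
np.set_printoptions(precision=4,suppress=True)
s=readout.read_state();print(w2g(s["ee_pos"])*1e3,s["ee_pos"][2],s["ft_force"])
c=cam("wrist"); im=c["img"];z=s["ee_pos"][2]-.0102
for b in blobs(mask(im,*COL["orange"]),80): print("or",b[0],b[1])
g=im[40:200,317].astype(int).sum(1);print("edge rows",40+np.argsort(-abs(np.diff(g)))[:4]);
E
```

```text
[-113.4648 -204.1691] 0.05966959608223144 [-17.3613  -0.0962   2.8065]
or (np.float64(316.9), np.float64(273.2)) [299, 233, 36, 84, 2847]
or (np.float64(317.2), np.float64(369.1)) [301, 353, 34, 33, 1084]
edge rows [87 63 86 50]
```

The latch tab met its end stop at 17 N with the rod unslipped, so the tab is home. I'll withdraw and locate the tray.

Request:
step_arm:
  deltas:
    - [[0,0,0,0.01,0,0,5],[0,0,0,0.02,0,0,5],[0,0,0,0.035,0,0,5],[0,0,0,0.05,0,0,5],[0,0,0,0.065,0,0,5],[0,0,0,0.08,0,0,5],[0,0,0,0.1,0,0,5],[0,0,0,0.115,0,-0.03,5],[0,0,0,0.115,0,-0.08,5],[0,0,0,0.115,0,-0.13,5],[0,0,0,0.115,0.05,-0.17,5],[0,0,0,0.115,0.11,-0.17,5],[0,0,0,0.115,0.17,-0.17,5],[0,0,0,0.115,0.17,-0.17,5]]

```text
time: 40.72
ee_pos: [0.4268, -0.0241, 0.2307]
eef_rot: [-0.03, 1.0, 0.001, 0.0]
ft_force: [0.0, 0.1, -1.6]
width: 0.0136
grip_force: 55.0
```

```bash
python3 - <<'E'
from h import *
np.set_printoptions(precision=4,suppress=True)
c=cam("top");m=mask(c["img"],*COL["black"]);m[:,:110]=0;m[:,215:]=0;m[:180]=0;m[300:]=0
m0=cv2.morphologyEx(m,cv2.MORPH_OPEN,np.ones((5,5)))
b=max(blobs(m0,200),key=lambda b:b[1][4]);print(b)
P=np.array([unproj(c,*q,.022)[:2] for q in cv2.boxPoints(b[2])]);print(P,P.mean(0))
e=P-np.roll(P,1,0);L=np.linalg.norm(e,axis=1);print(L,np.arctan2(e[:,1],e[:,0]))
s=readout.read_state();print(s["ee_pos"],s["joint_positions"].round(2))
E
```

```text
Traceback (most recent call last):
ValueError: max() iterable argument is empty
```

```bash
python3 - <<'E'
from h import *
np.set_printoptions(precision=4,suppress=True)
c=cam("top");im=cv2.imread("pics/top0.png")[:,:,::-1].copy();m=mask(im,*COL["black"]);m[:,:110]=0;m[:,215:]=0;m[:180]=0;m[300:]=0
m0=cv2.morphologyEx(m,cv2.MORPH_OPEN,np.ones((5,5)))
b=max(blobs(m0,200),key=lambda b:b[1][4]);print(b)
P=np.array([unproj(c,*q,.022)[:2] for q in cv2.boxPoints(b[2])]);print(P,P.mean(0))
e=P-np.roll(P,1,0);L=np.linalg.norm(e,axis=1);print(L,np.arctan2(e[:,1],e[:,0]))
delta([*P.mean(0),.2],.245)
E
```

```text
Traceback (most recent call last):
ValueError: max() iterable argument is empty
```

```bash
python3 - <<'E'
from h import *
np.set_printoptions(precision=4,suppress=True)
c=cam("top")
for im in (cv2.imread("pics/top0.png")[:,:,::-1].copy(),c["img"]):
    m=mask(im,(0,0,0),(180,255,32));m[:,:110]=0;m[:,215:]=0;m[:180]=0;m[300:]=0
    B=blobs(cv2.medianBlur(m,5),200)
    if not B: print("none");continue
    b=max(B,key=lambda b:b[1][4]);print(b)
    P=np.array([unproj(c,*q,.022)[:2] for q in cv2.boxPoints(b[2])]);print(P,P.mean(0))
    e=P-np.roll(P,1,0);L=np.linalg.norm(e,axis=1);print(L,np.arctan2(e[:,1],e[:,0]))
    delta([*P.mean(0),.2],.245)
E
```

```text
((np.float64(166.9), np.float64(241.0)), [139, 197, 57, 89, 3264], ((167.0103302001953, 240.8758544921875), (83.37957763671875, 39.890892028808594), 76.32869720458984))
[[0.5891 0.4812]
 [0.6145 0.3793]
 [0.3986 0.3219]
 [0.3743 0.4221]] [0.4941 0.4011]
[0.2228 0.105  0.2235 0.1032] [ 0.2682 -1.3265 -2.8818  1.8085]
turn [ 0.0001  0.0002 -0.1919] shift [-0.0895  0.426   0.0309]
((np.float64(166.8), np.float64(241.0)), [139, 197, 57, 89, 3263], ((166.73529052734375, 240.94119262695312), (83.18970489501953, 39.775840759277344), 75.96376037597656))
[[0.5882 0.4823]
 [0.6142 0.3809]
 [0.3991 0.3222]
 [0.3742 0.422 ]] [0.494  0.4019]
[0.2223 0.1047 0.223  0.1028] [ 0.2745 -1.3199 -2.8755  1.815 ]
turn [ 0.0001  0.0002 -0.1919] shift [-0.0894  0.4267  0.0309]
```

Request:
step_arm:
  deltas:
    - [[0,0,0,-0.01,0.05,0,5],[0,0,-0.05,-0.02,0.1,0,5],[0,0,-0.1,-0.04,0.16,0,5],[0,0,-0.15,-0.06,0.22,0,5],[0,0,-0.205,-0.08,0.28,0,5],[0,0,-0.205,-0.089,0.34,0.01,5],[0,0,-0.205,-0.089,0.4,0.03,5],[0,0,-0.205,-0.089,0.427,0.06,5],[0,0,-0.205,-0.089,0.427,0.09,5],[0,0,-0.205,-0.089,0.427,0.12,5],[0,0,-0.205,-0.089,0.427,0.13,5],[0,0,-0.205,-0.089,0.427,0.13,5]]

```text
time: 42.38
ee_pos: [0.4941, 0.4022, 0.1009]
eef_rot: [-0.128, 0.992, -0.0, -0.0]
ft_force: [0.5, -0.5, -0.3]
width: 0.0136
grip_force: 55.0
```

```bash
python3 - <<'E'
from h import *
np.set_printoptions(precision=4,suppress=True)
delta([.494,.4015,.0285],.258); s=readout.read_state();print(s["joint_positions"].round(2),s["width"])
c=cam("wrist"); cv2.imwrite("pics/w13.png",cv2.resize(c["img"],(480,360))[:,:,::-1])
E
```

```text
turn [-0.0008 -0.0002 -0.0003] shift [ 0.0003 -0.0006  0.0724]
[-0.99  0.48  0.31  1.6  -0.16  1.09  1.19] 0.013558214926501605
```

View pics/w13.png

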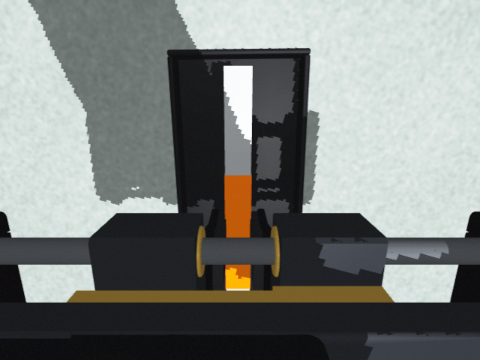

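The rod is above and parallel to the tray, with its near end inside the rim. I'll lower and release it.

Request:
step_arm:
  deltas:
    - [[0,0,0,0,0,0.02,5],[0,0,0,0,0,0.04,5],[0,0,0,0,0,0.055,5],[0,0,0,0,0,0.065,5],[0,0,0,0,0,0.07,5],[0,0,0,0,0,0.0725,5],[0,0,0,0,0,0.0725,5],[0,0,0,0,0,0.0725,30],[0,0,0,0,0,0.0725,35],[0,0,0,0,0,0.0725,35],[0,0,0,0,0,0.0725,35],[0,0,0,0,0,0.05,35],[0,0,0,0,0,0.02,35],[0,0,0,0,0,-0.03,35],[0,0,0,0,0,-0.09,35],[0,0,0,0.08,0.02,-0.14,35],[0,0,0,0.09,0.04,-0.15,35],[0,0,0,0.09,0.04,-0.15,35]]

```text
time: 44.68
ee_pos: [0.3932, 0.4217, 0.2537]
eef_rot: [-0.132, 0.991, 0.002, 0.001]
ft_force: [0.6, 0.4, -0.1]
width: 0.0305
grip_force: 0.0
```

```bash
python3 chk.py; python3 - <<'E'
from h import *
a=cams.camera("top")["img"][140:300,110:430];b=cams.camera("scene")["img"][160:400,180:520]
a=cv2.resize(a,(640,320));b=cv2.resize(b,(397,280))
im=np.zeros((600,640,3),np.uint8);im[:320]=a;im[320:,:397]=b
cv2.imwrite("pics/fin.png",im[:,:,::-1])
E
```

```text
red 0.84 [ 1.2133 92.0826]
blue 0.88 [ 0.3972 -1.62  ]
yellow 0.86 [ -0.9946 -89.2672]
tcp guard [-232.8874  415.1808] 0.25224913900214163 [ 2.88   0.001 -3.139]
```

View pics/fin.png

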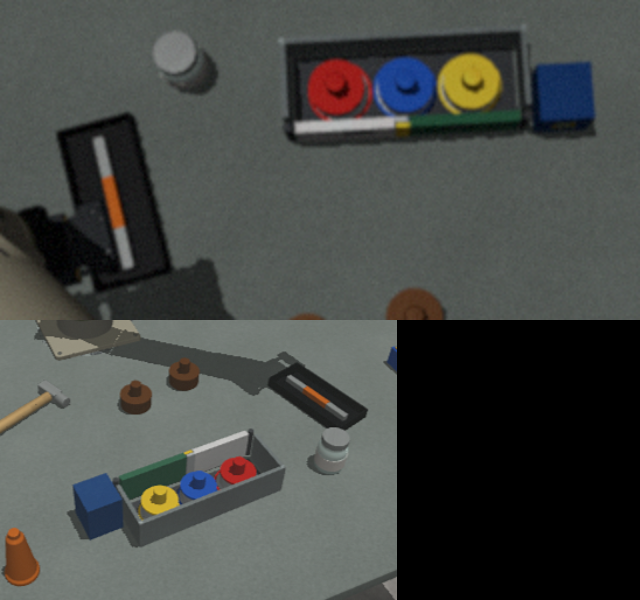

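The final picture shows the pots on their rings, both leaves flush and shut with the yellow flange lapped over the white leaf, and the rod flat in the tray.

```bash
python3 -c "
from bench import r
print(r.close_job())"
```

```text
the job is handed in; nothing more can be done
None
```

The job is handed in, with no verdict returned: the three pots stand on their rings (within about 4 mm; red was knocked to the back wall once and pulled back), the white then green leaf is shut, the rod pressed the tab to its end stop (judged by the force rising to 17 N), and the rod lies flat in the tray.

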